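Weight two flasks for the water bath and hold its lid at balance

TASK

Get two flasks ready for the water bath and hold its lid open for the person who will load them: first slip each loose ring weight down over the cap of the flask it fits until it sits level round the cone (large ring on large flask, small on small), with both flasks left standing on the bench and the other things left alone. Then, as the lid has lost its stay, take it by its bar handle and swing it up to the point where it balances on its hinge, a little short of upright, without letting it go over backwards onto the thermocycler. Finish while still holding the bar there with the lid at rest: do not let go.

Things in the scene. Friction and masses are not known exactly. Their poses are not given: they have to be found in the camera images.
- ring_small: the smaller of two plain dark grey ring weights (rubber-coated, about 260 g): outside diameter 56 mm, bore 36 mm, 18 mm high, lying flat on the bench. Origin: centre of its underside; z is its axis. It passes over the small flask's cap (3 mm of room all round) but not over the large one's. Seated on the small flask, its underside is 56 mm above the bench.
- ring_large: the larger ring weight of the same dark grey (about 360 g): outside diameter 68 mm, bore 50 mm, 22 mm high, lying flat. Origin: centre of its underside; z is its axis. It passes over the large flask's cap with 4 mm of room all round; seated there, its underside is 68 mm above the bench. On the small flask it would slip too far down.
- flask_small: the smaller of two closed conical flasks, translucent whitish plastic, white ribbed cap, empty, about 100 g, 104 mm tall, standing loose on the bench. The cone narrows from 66 mm in diameter at 8 mm height to 24 mm at 74 mm; cap 30 mm in diameter from 86 to 104 mm. Origin: centre of its underside; z is its axis.
- flask_large: the larger conical flask of the same kind, about 160 g, 132 mm tall. Base diameter 82 mm; the cone narrows from 82 mm at 8 mm height to 34 mm at 98 mm; neck 34 mm; cap 42 mm in diameter from 112 to 132 mm. Origin: centre of its underside; z is its axis.
- bath: small drained water bath, a white enamelled box fixed on the bench, 180 mm deep (its x), 260 mm wide (its y), rim at 115 mm, steel gable lid hinged along its back edge; ridge of the shut lid at 168 mm. A drain cock sticks out 25 mm on its -y side. Origin: centre of its underside; -x is its front with the control panel. Turned by up to 0.15 rad.
- lid_hinge (a point): middle of the lid's hinge line, at the bath's back edge 115 mm above the bench; the hinge line runs along the bath's y axis.
- lid_bar: round black bar handle in front of the steel lid: a grip sleeve 14 mm thick, 94 mm long along the bath's y, turning freely on its rod. Origin: its middle; lid shut: 234 mm in front of (bath -x) and 6 mm above the hinge line. Posts 53 mm either side carry it; 35 mm of clear space behind it. Pinched from straight above, fingers before and behind it, the tool can keep pointing down all the way up.
- lid (a joint): lid angle, rad: 0 shut, grows as the front swings up and back. Balance is at 1.339 (76.7 degrees): bar's middle 48 mm in front of and 229 mm above the hinge line, centre of mass straight above the hinge. Friction (0.05 N m) lets it rest only within 0.06 rad of that; below it falls shut, beyond it falls over backwards. Lid 0.76 kg; lifting starts with 3.5 N at the bar.
- cover_slips: bystander: small box of cover slips, 31x32x18 mm. Origin at the centre of its underside.
- tape_roll: bystander: roll of tape lying flat, 92 mm across, 25 mm high. Origin at the centre of its underside.
- immersion_oil: bystander: small dropper bottle, 25 mm in diameter, 80 mm tall. Origin at the centre of its underside.
- timer: bystander: flat white bench timer, 66x66x18 mm. Origin at the centre of its underside.
- petri_dish: bystander: stack of petri dishes, 90 mm in diameter, 32 mm high. Origin at the centre of its underside.
Things that resemble listed ones, but are neither listed nor needed, are in the scene too. What is shaped like the ring_large but red is not meant.

How it is judged:
On the way, in this order (a step that is already met when the one before it is completed fails the run):
1. each ring weight sits level round the cone of its own flask, let go, both flasks standing (horizontal distance between ring_small and flask_small below 0.009 m and z of ring_small in the frame of flask_small between 0.0476 and 0.0636 m and angle between each of ring_small, ring_large's own z axis and vertical below 0.15 rad and angle between each of flask_small, flask_large's own z axis and vertical below 0.1 rad and height (world z) of each of flask_small, flask_large below 0.01 m and contact force between the fingers and ring_small below 0.1 N and horizontal distance between ring_large and flask_large below 0.009 m and z of ring_large in the frame of flask_large between 0.06 and 0.076 m and contact force between the fingers and ring_large below 0.1 N), for 0.2 s.
2. the lid is held by its bar at the balance point (value of joint lid between 1.279 and 1.399 rad and contact force between the fingers and lid_bar above 1 N and velocity of joint lid between -0.05 and 0.05 rad/s), for 0.5 s.
At the end, for the whole second after the job is handed in: Each ring is on the flask it fits, centred within 9 mm, its underside within 8 mm of its seat height, level within 0.15 rad, both flasks upright on the bench; the lid stands at 1.339 rad within 0.06 rad, at rest (under 0.05 rad/s), with the fingers on the bar with more than 1 N (all of step 1 and all of step 2); the arm keeps its last pose, push and grip.
It fails at once if the lid goes over backwards (value of joint lid above 1.639 rad).
It fails at once if a flask is knocked over (angle between any of flask_small, flask_large's own z axis and vertical above 0.7 rad).
It fails at once if a bystander is moved by more than 30 mm (distance of any of cover_slips, tape_roll, immersion_oil, timer, petri_dish from where it was at the start of the episode above 0.03 m).
It also fails if it takes over 72 s, if anything falls off the work surface, if the arm or the gripper's body presses on something with over 40 N, if the wrist force passes 120 N, or if a joint passes its speed limit or range.

ROBOT

A 7-joint arm with a two-finger parallel gripper is mounted at the origin on a cart in front of the work surface, level with it; the furniture and walls round the work are solid. World frame = base frame: x ahead of the robot, y to its left, z up, the work surface at z = 0. Lengths are in m, angles in rad, forces in N, time in s.
With the tool pointing down it reaches from about 0.425 to 0.825 m from the base axis. Payload 3.6 kg.
Tool frame: the origin (TCP) lies where the fingers leave the gripper's body, on its centre line; the fingertips stand 73 mm ahead of it and the grasp point (between the pads) lies 54 mm ahead of it; x points along the fingers, y is the direction in which the jaws open and shut, and the axes are right-handed (so a half turn about x gives the same grasp; the last joint's range is limited). The gripper opens to 85 mm and grips with 20 to 120 N. Pads are 22 mm wide; open, the fingers measure 114 mm over their backs; the gripper's body (76 mm by 85 mm) begins 54 mm behind the grasp point. The pads swing forward as they close: fully open they stand 13 mm farther back than shut.
Start: joints at [-1.27, 0.615, -0.013, 1.423, 0.008, 1.103, -0.04], TCP at [0.209, 0.615, 0.304] pointing down, gripper open.
Joint ranges: [-3.12, 3.12], [-0.3, 2.06], [-1.34, 1.32], [0.26, 2.42], [-1.36, 4.5], [0.01, 1.98], [-2.84, 2.84]. Speed limits (rad/s): [2.79, 2.79, 3.14, 3.14, 3.14, 3.14, 3.14].

INTERFACE

Orientations are given as a unit quaternion [x, y, z, w].
In Python, from station import arm, snapshot, camera_info, ticket gives the robot as it stands. Calls block until the motion is done:
- arm.movep(position, orientation): joint-space move of the TCP to a pose.
- arm.line_to(position, velocity=0.15, ori=None): straight line of the TCP; ori=None keeps the orientation; velocity is the mean speed in m/s.
- arm.move_j(angles): joint-space move.
- arm.move_gripper(opening, effort=None): opening from 0.0 (shut) to 1.0 (fully open); effort is the grip in N (None keeps the last); returns when the fingers have stopped.
- arm.pause(seconds).
- arm.ik(position, orientation): joint angles nearest the present ones, or None.
- snapshot(name): name is "scene" or "side" or "wrist"; returns the picture (384x512x3 uint8, blue, green, red); there is no depth.
- camera_info(name): a dict with "fx", "fy", "cx", "cy" (pixels), "dist_coeffs" ([k1, k2, p1, p2, k3] as OpenCV has them; the pictures are not rectified), "R" (3x3) and "t" (3): a world point X has camera coordinates R X + t; the wrist camera has in their place "T_tool_cam" (4x4, takes a point from camera to tool coordinates, whose origin is the TCP and whose axes are the tool frame's). Camera axes: x right, y down, z forward; pixel columns grow to the right and rows downward; lengths in m; the calibration is good to about 2 mm. A picture is of the moment at which its call begins: read the wrist's pose just before it. camera_info takes no time and is no camera call.
A pose or a line that the arm cannot do raises arm.MotionError and nothing moves.
- ticket.finish_job(): hands the job in, once; it reports no verdict.
Readings, each from a call of its own:
- arm.read_time(): time.
- arm.read_joint_positions(): joint angles.
- arm.read_dq(): joint speeds.
- arm.read_effort(): joint torques, N m.
- arm.read_tool_pos(): TCP position.
- arm.read_eef_rot(): TCP orientation.
- arm.read_ft_force(): force on the tool from outside, world axes, zero at the start.
- arm.read_wrist_torque(): the same for the moment, N m.
- arm.read_opening(): opening from 0.0 (shut) to 1.0 (fully open).
Only numpy, scipy, OpenCV 4.12 (cv2) and the standard library are available. Lean on these libraries where they do the work, as an engineer would, in place of code of your own. Each camera call takes 0.05 s, during which the arm holds its last target.

## Working session

There is one attempt and no reset: what is moved stays moved. The work goes in short steps, each a Python script; the robot and the scene stay as the last script left them, time stands still between calls to the robot, and variables do not carry over. Pictures are saved under pics/ and viewed, and the job is handed in when it is done.

```bash
ls; mkdir -p pics; python3 - <<'E'
from station import arm, snapshot, camera_info
import cv2
for n in ["scene","side","wrist"]:
    im=snapshot(n); cv2.imwrite(f"pics/{n}0.png",im)
    print(n,camera_info(n))
print(arm.read_time(),arm.read_eef_rot(),arm.read_tool_pos())
E
```

```text
pics
scene {'fx': 491.3249976167885, 'fy': 491.3249976167885, 'cx': 252.32352114642498, 'cy': 190.90482788214777, 'dist_coeffs': array([-0.07445521,  0.        ,  0.        ,  0.        ,  0.        ]), 'R': array([[-0.94552392, -0.32511107, -0.0169503 ],
       [-0.1418467 ,  0.45828005, -0.87741604],
       [ 0.29302566, -0.82721351, -0.47943068]]), 't': array([0.56704895, 0.14428247, 2.2511493 ])}
side {'fx': 391.443559857576, 'fy': 391.443559857576, 'cx': 255.7845216820596, 'cy': 196.97277346344248, 'dist_coeffs': array([0.00074298, 0.        , 0.        , 0.        , 0.        ]), 'R': array([[ 0.86712308,  0.49784551,  0.01572945],
       [ 0.4143246 , -0.70340283, -0.57754618],
       [-0.27646463,  0.50732072, -0.81620647]]), 't': array([-0.53767612, -0.13580659,  1.7841026 ])}
wrist {'fx': 281.94581610681104, 'fy': 281.94581610681104, 'cx': 258.2550614898668, 'cy': 188.76786799977612, 'dist_coeffs': array([-0.04139182,  0.        ,  0.        ,  0.        ,  0.        ]), 'T_tool_cam': array([[-6.38415167e-04, -2.84346124e-01,  9.58721479e-01,
        -7.07171305e-02],
       [ 9.99999773e-01,  2.41448556e-05,  6.73063587e-04,
         1.62525302e-03],
       [-2.14531214e-04,  9.58721691e-01,  2.84346044e-01,
        -7.26742333e-02],
       [ 0.00000000e+00,  0.00000000e+00,  0.00000000e+00,
         1.00000000e+00]])}
0.15 [ 0.11466166  0.6977349  -0.11605513  0.6975313 ] [0.20913406 0.61498407 0.30299152]
```

View pics/scene0.png

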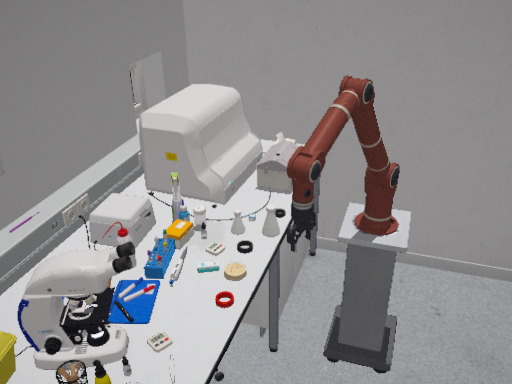

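View pics/side0.png

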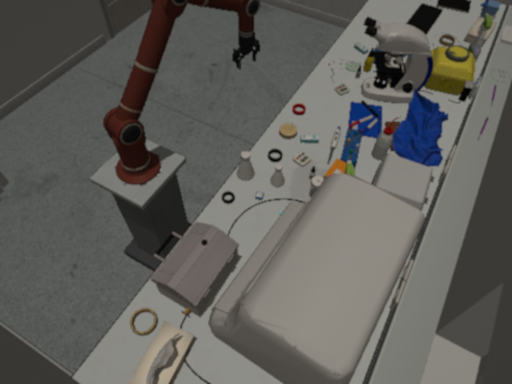

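View pics/wrist0.png

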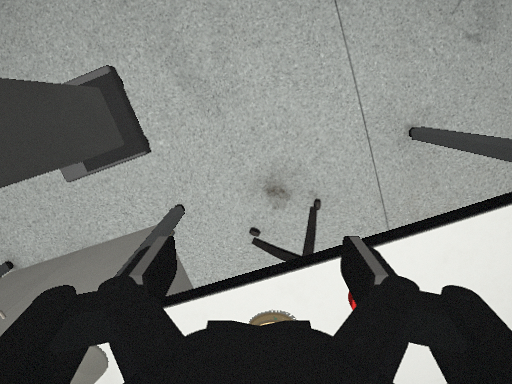

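The overviews show two grey rings, at scene (245,246) and (280,212), with the flasks between them. The red ring is at (225,299), the bath is near the robot, and the thermocycler is behind it. I'll zoom in next.

```bash
cat > h.py <<'E'
import cv2, numpy as np
from station import arm, snapshot, camera_info
from scipy.spatial.transform import Rotation as Rn
def cam(n,pose=None):
    c=camera_info(n); K=np.array([[c['fx'],0,c['cx']],[0,c['fy'],c['cy']],[0,0,1]]); d=np.array(c['dist_coeffs'])
    if 'R' in c: return K,d,np.array(c['R']),np.array(c['t'])
    p,q=pose if pose else (arm.read_tool_pos(),arm.read_eef_rot())
    Rt=Rn.from_quat(q).as_matrix(); T=np.array(c['T_tool_cam'])
    Rwc=Rt@T[:3,:3]; o=Rt@T[:3,3]+np.array(p)
    return K,d,Rwc.T,-Rwc.T@o
def ray(C,uv):
    K,d,R,t=C; u=cv2.undistortPoints(np.array(uv,float).reshape(-1,1,2),K,d).reshape(-1,2)
    v=np.c_[u,np.ones(len(u))]@R; return -R.T@t, v
def onz(C,uv,z):
    o,v=ray(C,uv); s=(z-o[2])/v[:,2]; return o+s[:,None]*v
def proj(C,X):
    K,d,R,t=C; return cv2.projectPoints(np.array(X,float).reshape(-1,1,3),cv2.Rodrigues(R)[0],t,K,d)[0].reshape(-1,2)
E
python3 - <<'E'
import cv2
a=cv2.imread('pics/scene0.png');b=cv2.imread('pics/side0.png')
cv2.imwrite('pics/sc_crop.png',cv2.resize(a[130:320,140:330],None,fx=3.1,fy=3.1,interpolation=2)) 
cv2.imwrite('pics/si_crop.png',cv2.resize(b[90:310,130:350],None,fx=2.7,fy=2.7,interpolation=2))
E
```

```text
(no output)
```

View pics/sc_crop.png

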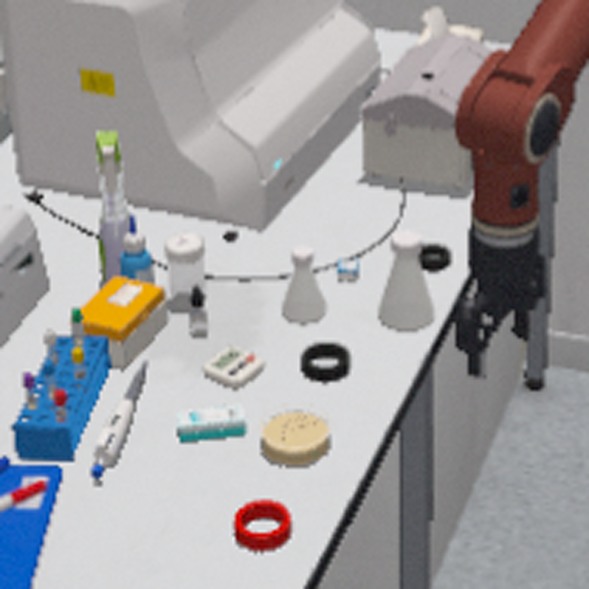

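View pics/si_crop.png

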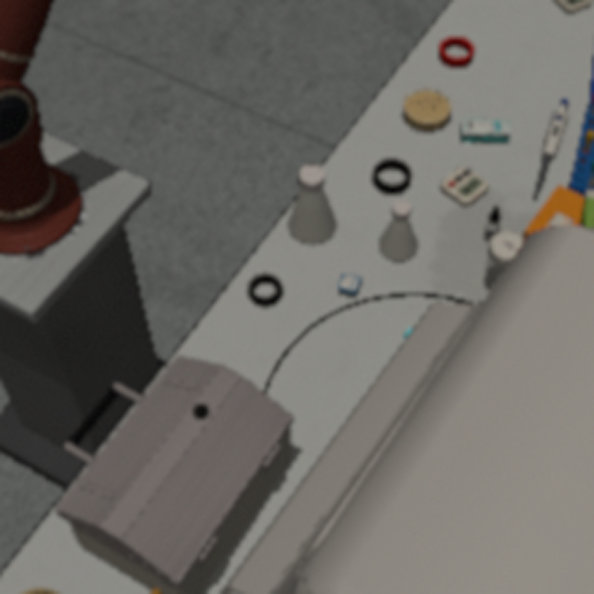

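Candidates:

| Item | Scene px | Notes |
|---|---|---|
| Dark ring A | (245,246) | looks bigger |
| Dark ring B | (280,212) | looks smaller, half hidden behind the large flask |
| Red ring | (225,299) | not meant |
| Tall flask | (271,219) | |
| Short flask | (238,221) | |
| White jar | (199,215) | not a flask |

The tan ring at side (143,321) is the tape roll. I'll measure these.

```bash
python3 - <<'E'
from h import *
S=cam('scene');D=cam('side')
a=cv2.imread('pics/scene0.png');b=cv2.imread('pics/side0.png')
def ringc(im,C,c,w,zmid,th=70):
    u,v=c; g=im[v-w:v+w,u-w:u+w].max(2); m=(g<th).astype(np.uint8)
    cs,_=cv2.findContours(m,0,1); k=max(cs,key=cv2.contourArea); (x,y),ax,an=cv2.fitEllipse(k)
    p=(x+u-w,y+v-w); bb=cv2.boundingRect(k)
    # top outer edge: left/right extremes
    print(p,ax,bb, onz(C,[p],zmid)); 
ringc(a,S,(245,246),13,.011); ringc(b,D,(275,155),12,.011)
ringc(a,S,(280,212),7,.009,80); ringc(b,D,(228,197),12,.009)
# flasks: cap top centres, base from crops
cs=lambda x,y:(140+x/3.1-.5,130+y/3.1-.5); ci=lambda x,y:(130+x/2.7-.5,90+y/2.7-.5)
def tri(p,q):
    A=[];B=[]
    for C,u in((S,p),(D,q)):
        o,v=ray(C,[u]); v=v[0]/np.linalg.norm(v[0]); M=np.eye(3)-np.outer(v,v); A.append(M);B.append(M@o)
    return np.linalg.solve(sum(A),sum(B))
print('large cap',onz(S,[cs(407,240)],.127),onz(D,[ci(312,175)],.127),tri(cs(407,240),ci(312,175)))
print('small cap',onz(S,[cs(303,256)],.098),onz(D,[ci(401,207)],.098))
print('bar ends side',onz(D,[ci(120,387),ci(75,445)],.121))
E
```

```text
(244.54910373687744, 246.52399158477783) (11.417503356933594, 14.173301696777344) (6, 8, 14, 12) [[0.50470656 0.37717279 0.011     ]]
(274.74130153656006, 155.1185131072998) (12.008347511291504, 13.141046524047852) (5, 6, 14, 13) [[0.50708078 0.37393986 0.011     ]]
(279.59905338287354, 212.7090311050415) (7.344100475311279, 9.116332054138184) (2, 4, 10, 8) [[0.44110812 0.06398073 0.009     ]]
(227.85031986236572, 197.14178943634033) (10.400665283203125, 11.848315238952637) (6, 7, 13, 11) [[0.44609807 0.06127012 0.009     ]]
large cap [[0.43805276 0.21612496 0.127     ]] [[0.43870467 0.21989903 0.127     ]] [0.43828751 0.2187098  0.1282269 ]
small cap [[0.58022534 0.25580989 0.098     ]] [[0.58098217 0.25589287 0.098     ]]
bar ends side [[ 0.40692625 -0.24160511  0.121     ]
 [ 0.40887471 -0.34278984  0.121     ]]
```

```bash
cat >> h.py <<'E'
def down(yaw):
    y=np.array([np.cos(yaw),np.sin(yaw),0]); x=np.array([0,0,-1.]); z=np.cross(x,y)
    return Rn.from_matrix(np.c_[x,y,z]).as_quat()
def shot(n,f):
    C=cam(n); im=snapshot(n); cv2.imwrite(f'pics/{f}.png',im); np.save(f'pics/{f}.npy',np.array([*C[2].ravel(),*C[3]])); return C,im
def load(n,f):
    K,d,_,_=cam(n,((0,0,0),(0,0,0,1))); a=np.load(f'pics/{f}.npy'); return (K,d,a[:9].reshape(3,3),a[9:]),cv2.imread(f'pics/{f}.png')
E
python3 - <<'E'
from h import *
print(Rn.from_quat(arm.read_eef_rot()).as_matrix().round(2))
for yaw in(0,np.pi/2,np.pi,-np.pi/2):
  for p in((.506,.375,.25),(.438,.219,.16),(.445,.063,.07),(.58,.256,.13),(.408,-.29,.2),(.59,-.29,.4)):
    j=arm.ik(p,down(yaw)); print(round(yaw,2),p,None if j is None else np.round(j,2))
E
```

```text
[[-0.    0.32  0.95]
 [-0.    0.95 -0.32]
 [-1.   -0.    0.  ]]
0 (0.506, 0.375, 0.25) [-0.84  0.65  0.29  1.56 -0.21  0.96 -0.49]
0 (0.438, 0.219, 0.16) [-0.68  0.59  0.25  2.04 -0.28  0.54 -0.23]
0 (0.445, 0.063, 0.07) [-0.26  0.73  0.1   2.19 -0.29  0.23  0.1 ]
0 (0.58, 0.256, 0.13) [-0.59  0.8   0.24  1.64 -0.26  0.73 -0.23]
0 (0.408, -0.29, 0.2) [ 0.02  0.69  0.89  1.99 -0.74  0.83  1.33]
0 (0.59, -0.29, 0.4) [-0.03  0.71  0.96  1.26 -0.57  1.45  0.87]
1.57 (0.506, 0.375, 0.25) [-0.62  0.64 -0.08  1.55  0.06  0.96  0.84]
1.57 (0.438, 0.219, 0.16) [-0.46  0.58 -0.07  2.03  0.07  0.53  0.99]
1.57 (0.445, 0.063, 0.07) [-0.15  0.73 -0.06  2.19  0.17  0.23  1.21]
1.57 (0.58, 0.256, 0.13) [-0.4   0.79 -0.09  1.64  0.09  0.72  1.04]
1.57 (0.408, -0.29, 0.2) [ 0.33  0.55  0.37  1.98 -0.31  0.67  2.46]
1.57 (0.59, -0.29, 0.4) [ 0.12  0.62  0.59  1.25 -0.34  1.37  2.26]
3.14 (0.506, 0.375, 0.25) [-0.39  0.68 -0.5   1.54  0.36  1.01  2.16]
3.14 (0.438, 0.219, 0.16) [-0.21  0.62 -0.45  2.02  0.46  0.6   2.17]
3.14 (0.445, 0.063, 0.07) [ 0.01  0.75 -0.3   2.18  0.72  0.31  2.23]
3.14 (0.58, 0.256, 0.13) [-0.18  0.83 -0.47  1.63  0.49  0.8   2.28]
3.14 (0.408, -0.29, 0.2) [-0.09  0.81  1.13  1.99 -0.91  0.97 -1.63]
3.14 (0.59, -0.29, 0.4) [-0.08  0.77  1.13  1.26 -0.69  1.51 -2.18]
-1.57 (0.506, 0.375, 0.25) [-1.06  0.73  0.7   1.57 -0.52  1.04 -1.79]
-1.57 (0.438, 0.219, 0.16) [-0.87  0.64  0.55  2.04 -0.58  0.61 -1.49]
-1.57 (0.445, 0.063, 0.07) [-0.37  0.75  0.27  2.19 -0.7   0.28 -1.06]
-1.57 (0.58, 0.256, 0.13) [-0.79  0.87  0.61  1.65 -0.63  0.83 -1.48]
-1.57 (0.408, -0.29, 0.2) [ 0.01  0.7   0.91  1.99 -0.75  0.84 -0.22]
-1.57 (0.59, -0.29, 0.4) [-0.1   0.8   1.2   1.26 -0.73  1.54 -0.57]
```

```bash
python3 - <<'E'
from h import *
arm.movep([.47,.30,.30],down(np.pi/2)); print(arm.read_time(),arm.read_tool_pos())
C,im=shot('wrist','w1'); cv2.imwrite('pics/w1b.png',cv2.resize(im,(768,576)))
E
```

```text
1.6667 [0.4692629  0.30157833 0.30006945]
```

View pics/w1b.png

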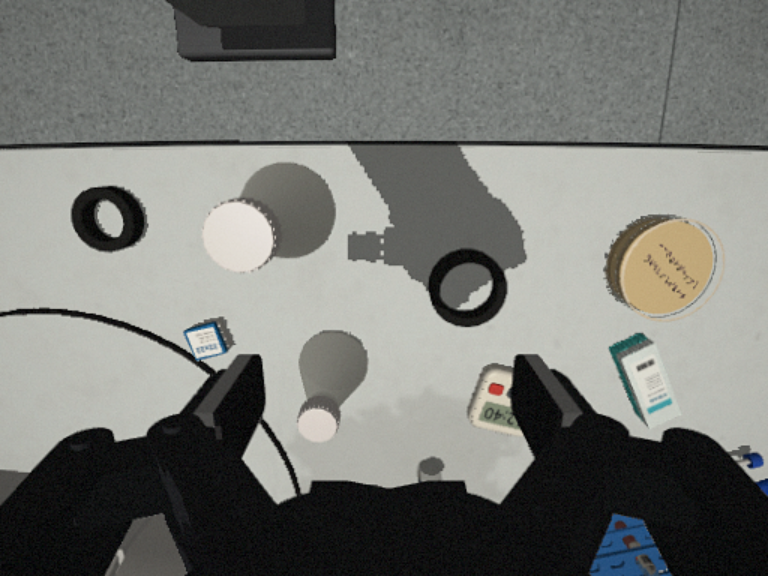

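The wrist view shows everything. In the 768-wide picture, the small ring is at (110,218) and the large ring at (468,287). The large flask's cap is at (240,236) and the small flask's cap at (318,425). Next I'll measure them.

```bash
cat > m.py <<'E'
from h import *
def ring(C,im,c,w,h,th=60):
    u,v=c; g=im[v-w:v+w,u-w:u+w].max(2); m=(g<th).astype(np.uint8)
    cs,hi=cv2.findContours(m,cv2.RETR_CCOMP,cv2.CHAIN_APPROX_NONE); i=max(range(len(cs)),key=lambda k:cv2.contourArea(cs[k]))
    out=[]
    for k in [i]+[j for j in range(len(cs)) if hi[0][j][3]==i and cv2.contourArea(cs[j])>20]:
        P=cs[k].reshape(-1,2)+[u-w,v-w]; X=onz(C,P,h/2)[:,:2]
        A=np.c_[2*X,np.ones(len(X))]; s=np.linalg.lstsq(A,(X**2).sum(1),rcond=None)[0]; out.append((s[:2].round(4),round(2*np.sqrt(s[2]+s[:2]@s[:2]),4)))
    return out
def disc(C,im,c,w,z,th):
    u,v=c; g=im[v-w:v+w,u-w:u+w].min(2); m=(g>th).astype(np.uint8)
    cs,_=cv2.findContours(m,0,cv2.CHAIN_APPROX_NONE); k=min(cs,key=lambda k:-cv2.pointPolygonTest(k,(float(w),float(w)),True))
    P=cv2.convexHull(k).reshape(-1,2)+[u-w,v-w]; X=onz(C,P,z)[:,:2]
    A=np.c_[2*X,np.ones(len(X))]; s=np.linalg.lstsq(A,(X**2).sum(1),rcond=None)[0]; return s[:2].round(4),round(2*np.sqrt(s[2]+s[:2]@s[:2]),4)
E
python3 - <<'E'
from m import *
C,im=load('wrist','w1')
print(arm.read_tool_pos(), im[157,159],im[283,212],im[180,75], im[140,200])
print('A',ring(C,im,(312,191),32,.022)); print('B',ring(C,im,(73,145),30,.018))
for th in(195,205,215): print(th,'L',disc(C,im,(159,157),30,.132,th),'s',disc(C,im,(212,283),20,.104,th))
E
```

```text
[0.46920771 0.30169842 0.30001227] [216 220 226] [204 211 220] [182 189 190] [91 98 97]
A [(array([0.5081, 0.3747]), np.float64(0.0699)), (array([0.5069, 0.374 ]), np.float64(0.0472))]
B [(array([0.4463, 0.0602]), np.float64(0.0598)), (array([0.446 , 0.0614]), np.float64(0.0304))]
195 L (array([0.4409, 0.217 ]), np.float64(0.0405)) s (array([0.5848, 0.252 ]), np.float64(0.0272))
205 L (array([0.4405, 0.2174]), np.float64(0.0395)) s (array([0.1794, 0.0799]), np.float64(0.8788))
215 L (array([0.4411, 0.2187]), np.float64(0.003)) s (array([0.1746, 0.0777]), np.float64(0.8699))
```

```bash
python3 - <<'E'
from m import *
q=down(np.pi/2)
arm.line_to([.507,.374,.19],velocity=.25,ori=q); print(arm.read_time(),arm.read_tool_pos(),arm.read_opening(),arm.read_ft_force())
print(np.round(np.array(arm.ik([.507,.374,.19],q))-arm.read_joint_positions(),4), Rn.from_quat(arm.read_eef_rot()).as_matrix().round(3).tolist())
C,im=shot('wrist','w2'); cv2.imwrite('pics/w2b.png',cv2.resize(im,(768,576)))
p=proj(C,[[.507,.374,.011]])[0].astype(int); print(p, ring(C,im,p,70,.022))
E
```

```text
2.4167 [0.50704059 0.37397654 0.19045597] 1.0005343798263124 [ 0.37007592 -0.67482874 -0.14132993]
[ 0.0004  0.0006 -0.0004  0.0003 -0.0003 -0.0007 -0.0001] [[0.0, -0.0, 1.0], [-0.0, 1.0, 0.0], [-1.0, -0.0, 0.0]]
[256 186] [(array([0.5089, 0.3739]), np.float64(0.0701)), (array([0.5065, 0.374 ]), np.float64(0.0473))]
```

View pics/w2b.png

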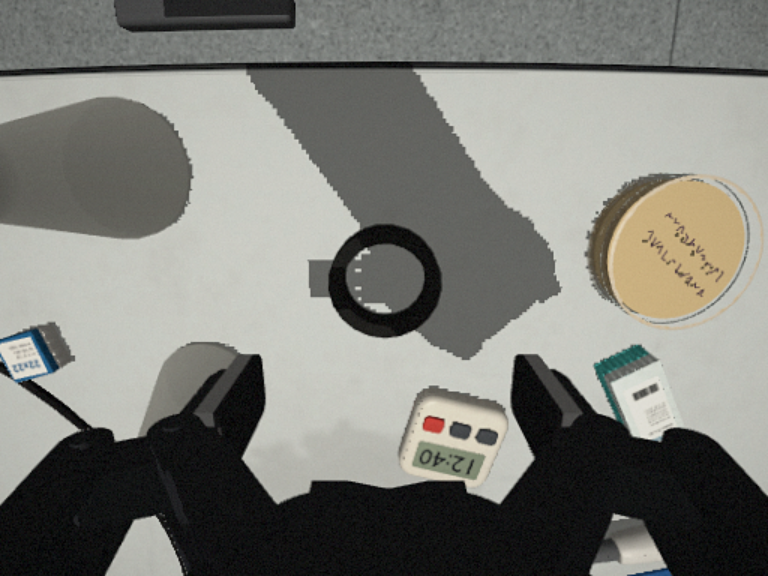

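The ring is directly under the tool at (0.507,0.374), with clear space on both sides. I'll descend and grip.

```bash
python3 - <<'E'
from m import *
arm.line_to([.5075,.374,.10],velocity=.2)
arm.line_to([.5075,.374,.071],velocity=.06); print(arm.read_tool_pos(),arm.read_ft_force().round(2) if hasattr(arm.read_ft_force(),'round') else arm.read_ft_force())
arm.move_gripper(0.0,50); print(arm.read_time(),arm.read_opening(),arm.read_ft_force(),arm.read_tool_pos())
arm.line_to([.5075,.374,.20],velocity=.15); print(arm.read_opening(),arm.read_ft_force())
C,im=shot('wrist','w3'); cv2.imwrite('pics/w3b.png',cv2.resize(im,(768,576)))
E
```

```text
[0.50746768 0.3739922  0.07068138] [-0.25  0.8  -0.89]
4.0167 0.7730763064058268 [-0.63484965 -0.59656223  5.94078074] [0.50792487 0.37386601 0.07206154]
0.7682611290506997 [-0.57926604  0.42016002 -3.89690842]
```

View pics/w3b.png

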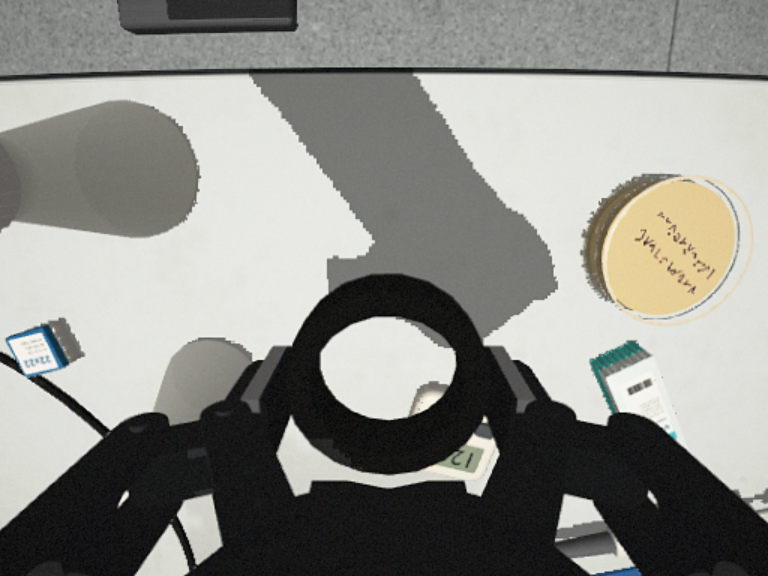

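The large ring is held level, with the bench touched lightly by the tips, so the tips are at the ring's underside. I'll work out where it sits in the hand, then image the flask cap from the same relative position.

```bash
python3 - <<'E'
from m import *
C,im=load('wrist','w3'); 
p=arm.read_tool_pos(); print(p)
g=im.max(2); 
# bore hole: use the hole contour region around (258,245)
m=(g>=60).astype(np.uint8); n,l=cv2.connectedComponents(m); 
k=l[230,250]; cs,_=cv2.findContours((l==k).astype(np.uint8),0,cv2.CHAIN_APPROX_NONE); P=max(cs,key=cv2.contourArea).reshape(-1,2); print(P.min(0),P.max(0))
for z in(p[2]-.072+.011,):
    X=onz(C,cv2.convexHull(P).reshape(-1,2),z)[:,:2]; A=np.c_[2*X,np.ones(len(X))]; s=np.linalg.lstsq(A,(X**2).sum(1),rcond=None)[0]; print(s[:2]-p[:2],2*np.sqrt(s[2]+s[:2]@s[:2]))
# move over large flask
q=down(np.pi/2)
arm.line_to([.5075,.374,.27],velocity=.25)
arm.line_to([.44,.218,.27],velocity=.25); print(arm.read_time(),arm.read_tool_pos())
C,im=shot('wrist','w4'); cv2.imwrite('pics/w4b.png',cv2.resize(im,(768,576)))
E
```

```text
[0.50676219 0.37343536 0.19844517]
[213 211] [303 279]
[-0.00227358  0.00151574] 0.04348268193645902
6.3417 [0.44038387 0.21954155 0.26964761]
```

View pics/w4b.png

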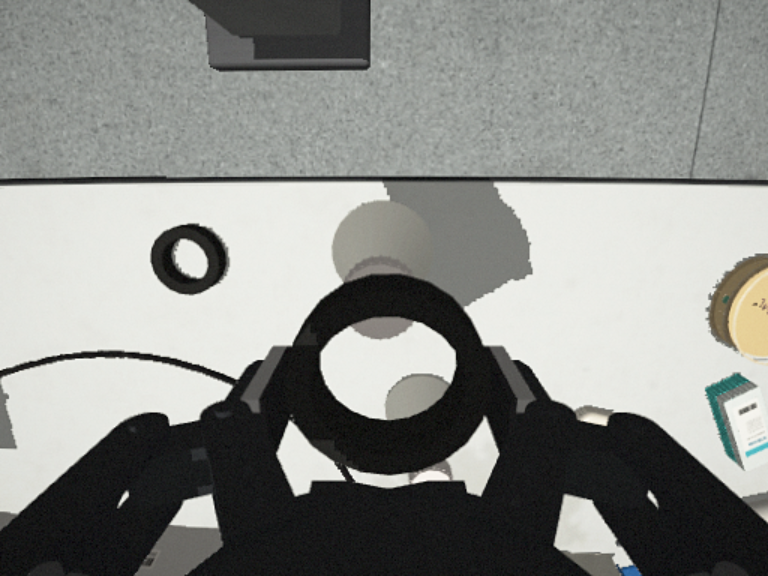

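```bash
python3 - <<'E'
from m import *
arm.line_to([.439,.217,.217],velocity=.12); arm.pause(.3); print(arm.read_time(),arm.read_tool_pos(),arm.read_ft_force())
C,im=shot('wrist','w5'); cv2.imwrite('pics/w5b.png',cv2.resize(im[150:350,130:390],None,fx=3,fy=3,interpolation=2))
im=snapshot('side'); cv2.imwrite('pics/s5.png',im);cv2.imwrite('pics/s5b.png',cv2.resize(im[110:210,200:300],None,fx=5,fy=5,interpolation=2))
E
```

```text
7.2833 [0.43929307 0.217169   0.2176332 ] [ 0.06263733  0.3356574  -3.4538665 ]
```

View pics/w5b.png

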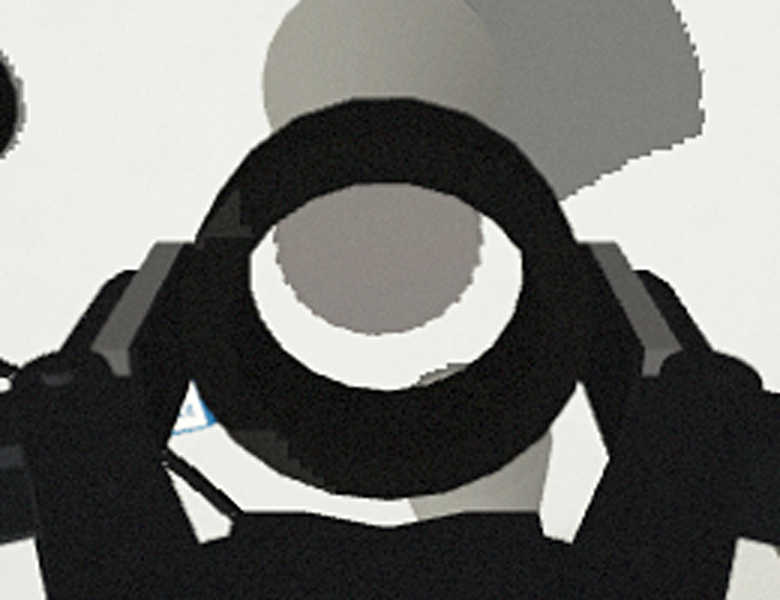

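View pics/s5b.png

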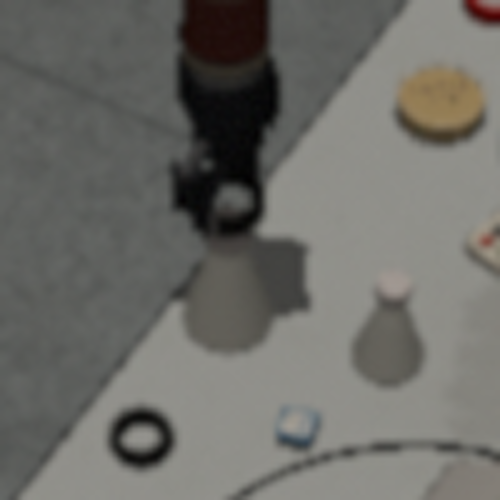

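```bash
python3 - <<'E'
from m import *
C,im=load('wrist','w5')
f=lambda x,y:(130+x/3-.33,150+y/3-.33)
print('cap +x edge, -y,+y edges',onz(C,[f(378,335),f(275,240),f(484,240)],.132))
zt=.2176-.072
print('hole far(bottom edge)',onz(C,[f(386,390)],zt),'near(top edge)',onz(C,[f(386,183)],zt+.022),'sides',onz(C,[f(249,270),f(523,270)],zt+.011))
E
```

```text
cap +x edge, -y,+y edges [[0.46124393 0.21735318 0.132     ]
 [0.43949941 0.19662459 0.132     ]
 [0.4395151  0.23880194 0.132     ]]
hole far(bottom edge) [[0.46529006 0.21900672 0.1456    ]] near(top edge) [[0.41350004 0.21895537 0.1676    ]] sides [[0.43374374 0.19540627 0.1566    ]
 [0.43376898 0.24256492 0.1566    ]]
```

The cap is 0.8 mm further in +x and 1.3 mm further in -y than the ring, so I'll correct for that and lower with force checks.

```bash
python3 - <<'E'
from m import *
arm.line_to([.4399,.2157,.205],velocity=.1)
b=np.array(arm.read_ft_force())
for z in np.arange(.195,.1415,-.009):
    arm.line_to([.4399,.2157,max(z,.142)],velocity=.08); d=np.array(arm.read_ft_force())-b; print(round(z,3),d.round(2))
    if np.abs(d).max()>4: print('contact'); break
print(arm.read_time(),arm.read_tool_pos())
C,im=shot('wrist','w6'); cv2.imwrite('pics/w6b.png',cv2.resize(im[150:350,130:390],None,fx=3,fy=3,interpolation=2))
E
```

```text
0.195 [ 0.22 -1.04 -0.35]
0.186 [0.43 0.02 1.05]
0.177 [-0.35  0.59  0.26]
0.168 [ 0.5  -0.88  1.13]
0.159 [ 0.26 -1.19  0.1 ]
0.15 [ 1.03 -0.91  0.24]
9.225 [0.43964779 0.21555784 0.14987851]
```

View pics/w6b.png

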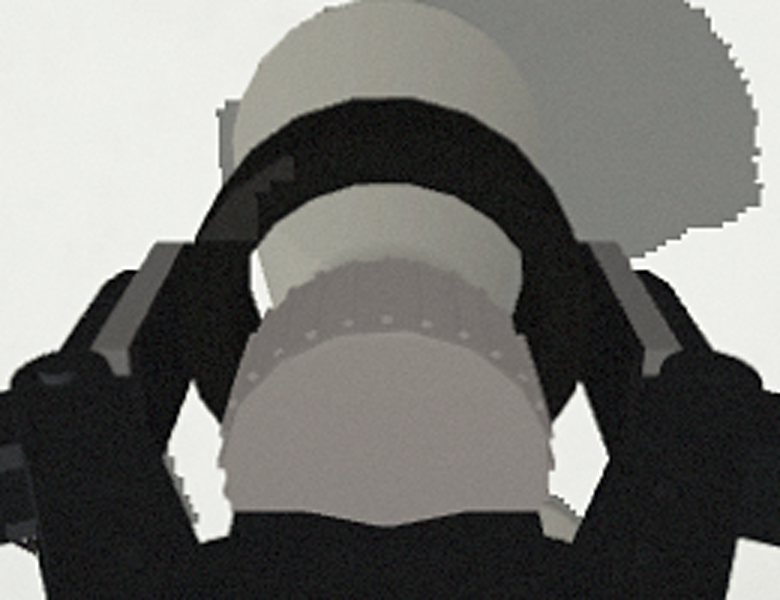

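The ring has passed the cap cleanly. I'll lower it the last few mm and release.

```bash
python3 - <<'E'
from m import *
b=np.array(arm.read_ft_force())
for z in(.146,.143,.141):
    arm.line_to([.4399,.2157,z],velocity=.05); d=np.array(arm.read_ft_force())-b; print(z,d.round(2))
    if d[2]>2.5: break
arm.move_gripper(1.0); print(arm.read_opening(),arm.read_ft_force())
arm.line_to([.4399,.2157,.23],velocity=.2); print(arm.read_time())
arm.line_to([.446,.0615,.23],velocity=.25)
C,im=shot('wrist','w7'); cv2.imwrite('pics/w7b.png',cv2.resize(im,(768,576)))
im=snapshot('side');cv2.imwrite('pics/s7b.png',cv2.resize(im[110:210,200:300],None,fx=5,fy=5,interpolation=2)); print(arm.read_time(),arm.read_tool_pos())
C,im=load('wrist','w7'); p=proj(C,[[.446,.061,.009]])[0].astype(int); print(p,ring(C,im,p,50,.018))
E
```

```text
0.146 [ 0.31 -0.62  1.23]
0.143 [ 0.92 -0.8   0.96]
0.141 [ 1.27 -0.64  0.9 ]
1.0009361190084702 [ 0.41509878  0.4284005  -0.47132574]
10.9583
11.825 [0.44581964 0.06360965 0.22966832]
[254 176] [(array([0.447 , 0.0612]), np.float64(0.0564)), (array([0.4456, 0.0612]), np.float64(0.0348))]
```

View pics/w7b.png

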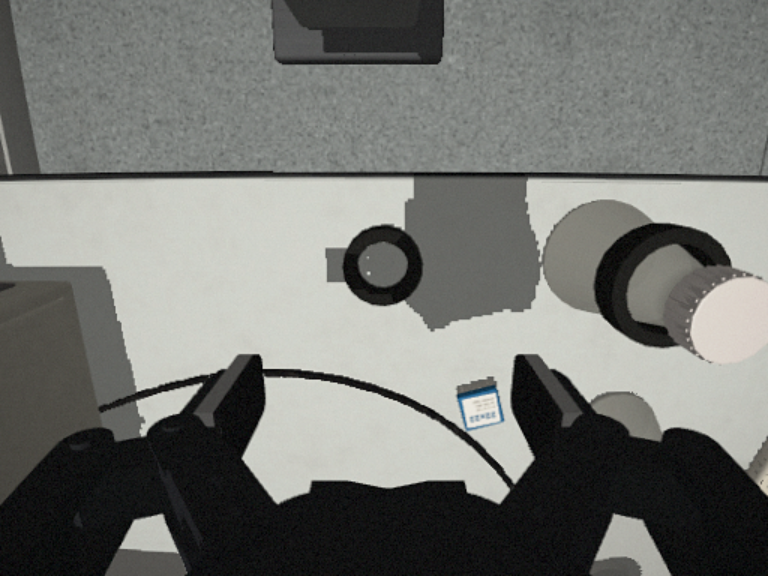

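View pics/s7b.png

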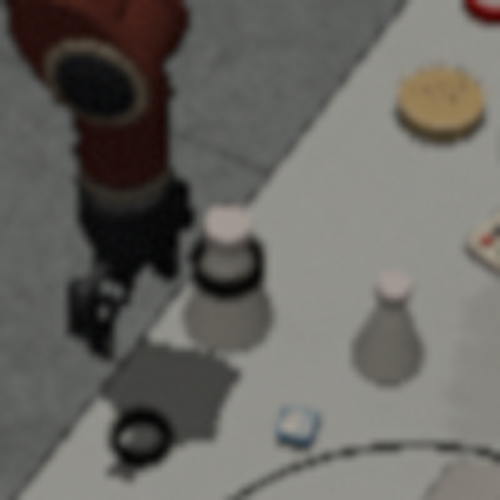

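The large ring is seated level on the large flask. The small ring is at (0.446,0.061), so I'll grip it now.

```bash
python3 - <<'E'
from m import *
arm.line_to([.4462,.0607,.10],velocity=.2)
arm.line_to([.4462,.0607,.0745],velocity=.06)
arm.move_gripper(0.0,50); print(arm.read_time(),arm.read_opening(),arm.read_ft_force(),arm.read_tool_pos())
arm.line_to([.4462,.0607,.25],velocity=.25); print(arm.read_opening(),arm.read_ft_force())
arm.line_to([.583,.2535,.25],velocity=.25)
arm.line_to([.583,.2535,.19],velocity=.15);arm.pause(.3);print(arm.read_tool_pos(),arm.read_time())
C,im=shot('wrist','w8'); cv2.imwrite('pics/w8b.png',cv2.resize(im[150:350,130:390],None,fx=3,fy=3,interpolation=2))
E
```

```text
13.6 0.6171820238794843 [-1.18384264 -1.28462308  5.97577521] [0.44630846 0.06049217 0.0750807 ]
0.6212703800628828 [ 0.62595833  0.08030739 -2.7490013 ]
[0.58338599 0.25368087 0.19105517] 16.3917
```

View pics/w8b.png

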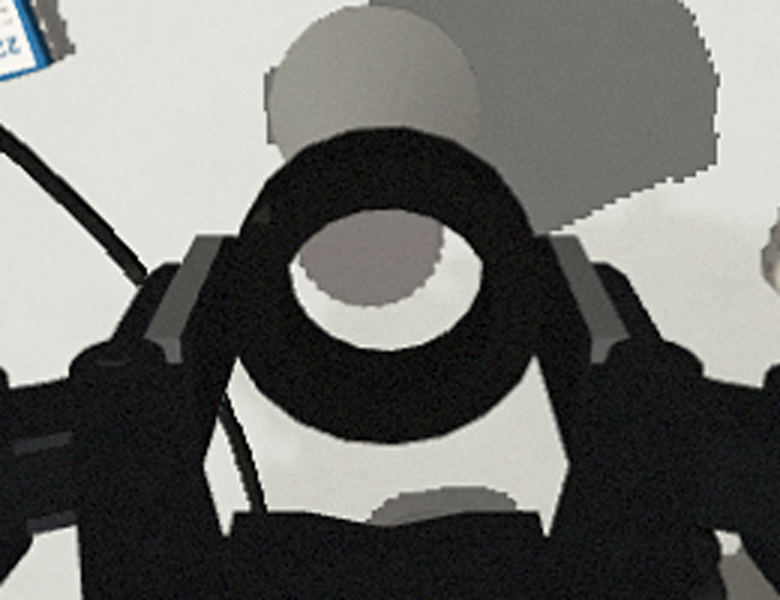

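```bash
python3 - <<'E'
from m import *
C,im=load('wrist','w8')
f=lambda x,y:(130+x/3-.33,150+y/3-.33)
e=onz(C,[f(371,307),f(298,250),f(445,245)],.104); zt=.191-.075
n=onz(C,[f(386,351)],zt)[0];t=onz(C,[f(386,208)],zt+.018)[0];s=onz(C,[f(288,270),f(483,270)],zt+.009)
print(e,n,t,s)
cap=np.array([e[0,0]-.015,(e[1,1]+e[2,1])/2]); rg=np.array([(n[0]+t[0])/2,s[:,1].mean()]); print(cap,rg,cap-rg)
E
```

```text
[[0.59958706 0.25241736 0.104     ]
 [0.58651762 0.23756448 0.104     ]
 [0.58540758 0.26758187 0.104     ]] [0.60257598 0.25553073 0.116     ] [0.56466784 0.25548767 0.134     ] [[0.58039532 0.23801153 0.125     ]
 [0.58041551 0.27283321 0.125     ]]
[0.58458706 0.25257317] [0.58362191 0.25542237] [ 0.00096515 -0.0028492 ]
```

```bash
python3 - <<'E'
from m import *
arm.line_to([.5842,.2508,.186],velocity=.1);arm.pause(.3);print(arm.read_tool_pos(),arm.read_time())
C,im=shot('wrist','w9'); cv2.imwrite('pics/w9b.png',cv2.resize(im[150:350,130:390],None,fx=3,fy=3,interpolation=2))
E
```

```text
[0.5842153 0.2509008 0.1860152] 16.9917
```

View pics/w9b.png

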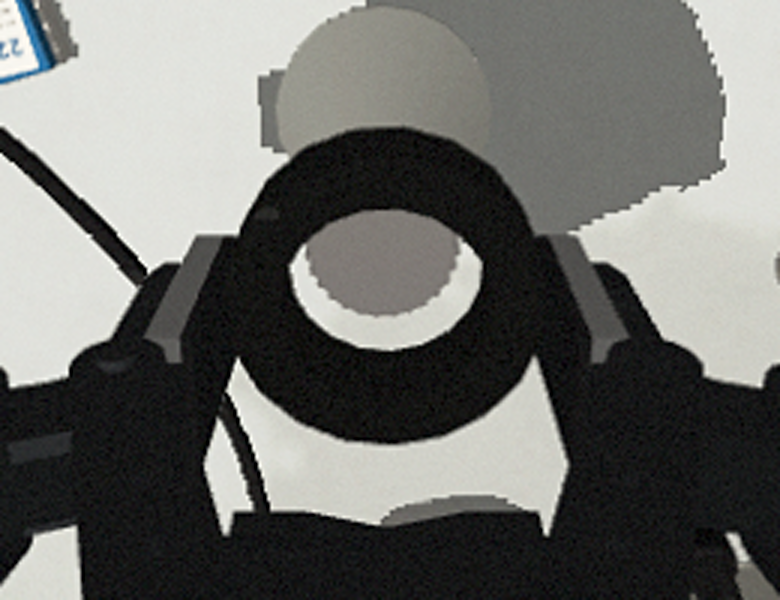

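```bash
python3 - <<'E'
from m import *
C,im=load('wrist','w9')
f=lambda x,y:(130+x/3-.33,150+y/3-.33)
e=onz(C,[f(382,318),f(304,250),f(461,250)],.104); zt=.186-.075
n=onz(C,[f(386,351)],zt)[0];t=onz(C,[f(386,208)],zt+.018)[0];s=onz(C,[f(288,270),f(483,270)],zt+.009)
cap=np.array([e[0,0]-.015,(e[1,1]+e[2,1])/2]); rg=np.array([(n[0]+t[0])/2,s[:,1].mean()]); d=cap-rg; print(d)
x,y=np.array([.5842,.2508])+np.clip(d,-.001,.001)
b=np.array(arm.read_ft_force())
for z in [.178,.172,.166,.16,.154,.148,.142,.137,.134,.132]:
    arm.line_to([x,y,z],velocity=.07); d=np.array(arm.read_ft_force())-b; print(z,d.round(2))
    if np.abs(d).max()>3.5: print('contact'); break
print(arm.read_time(),arm.read_tool_pos())
C,im=shot('wrist','w10'); cv2.imwrite('pics/w10b.png',cv2.resize(im[150:350,130:390],None,fx=3,fy=3,interpolation=2))
E
```

```text
[ 0.0006313  -0.00058467]
0.178 [ 0.43 -0.47 -0.26]
0.172 [ 0.09 -0.07 -0.03]
0.166 [0.55 0.35 0.29]
0.16 [ 0.67  0.24 -0.99]
0.154 [ 0.03 -0.16 -1.01]
0.148 [ 0.14  0.23 -0.52]
0.142 [ 0.72  0.61 -0.25]
0.137 [ 1.02  0.35 -0.71]
0.134 [ 0.37  0.35 -1.26]
0.132 [-0.16  0.39 -0.34]
19.5583 [0.58475278 0.25016975 0.1318497 ]
```

View pics/w10b.png

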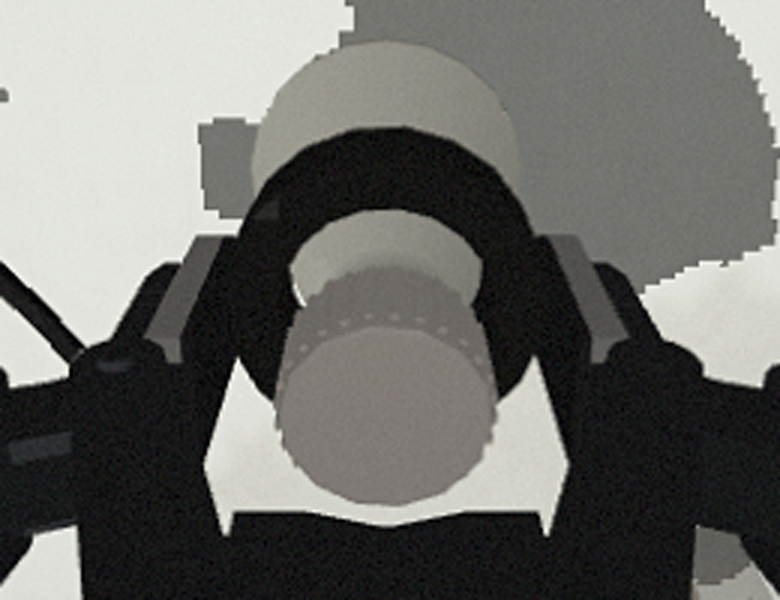

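Lined up and past the cap, so I'll release, back off, check with the side camera, and move to look at the bath.

```bash
python3 - <<'E'
from m import *
p=arm.read_tool_pos()
arm.line_to([p[0],p[1],.1315],velocity=.05)
arm.move_gripper(1.0); arm.line_to([p[0],p[1],.25],velocity=.25); print(arm.read_time())
arm.line_to([.50,.05,.32],velocity=.3)
print(arm.ik([.42,-.24,.32],down(0)))
arm.movep([.42,-.24,.32],down(0)); arm.pause(.2); print(arm.read_time(),arm.read_tool_pos(),arm.read_joint_positions())
C,im=shot('wrist','w11'); cv2.imwrite('pics/w11b.png',cv2.resize(im,(768,576)))
C,im=shot('side','s11');cv2.imwrite('pics/s11b.png',cv2.resize(im[110:210,200:300],None,fx=5,fy=5,interpolation=2))
C,im=shot('scene','c11')
E
```

```text
20.9083
[ 0.18138047  0.35833126  0.40275368  1.87433446 -0.17074594  0.94244313
  0.66201773]
23.1667 [ 0.42086014 -0.23870242  0.31984276] [ 0.17989595  0.35859326  0.40084897  1.87412847 -0.17079888  0.94243819
  0.66217546]
```

View pics/w11b.png

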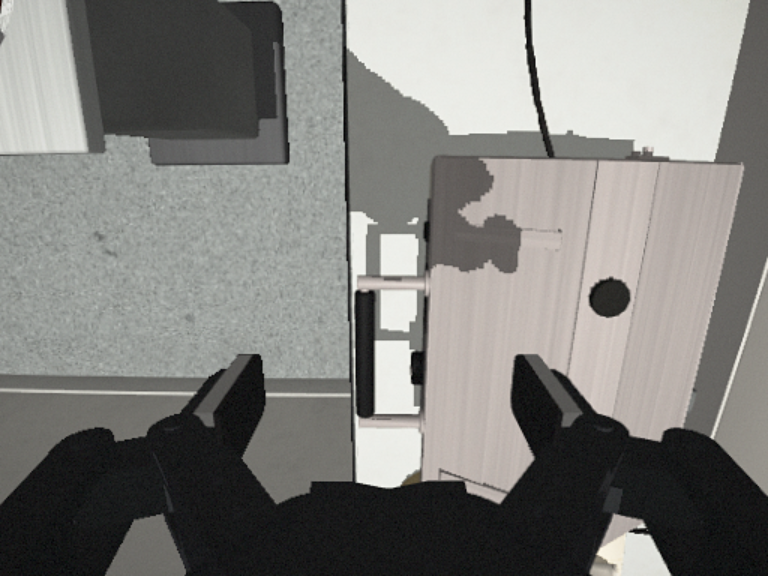

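View pics/s11b.png

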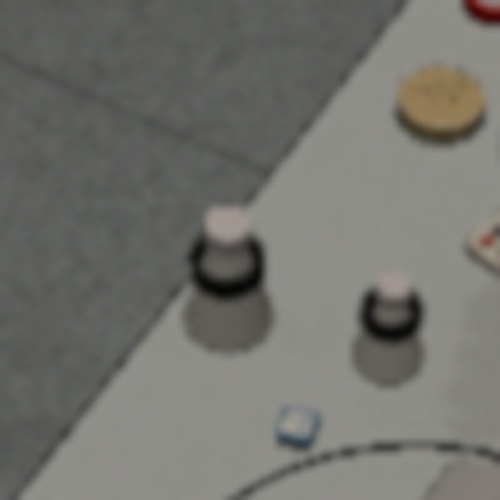

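Both rings sit level on their flasks, at side-crop (227,265) and (392,312). The bar is at wrist (366,290)–(365,416) in the 768-wide picture. I'll compute the bar axis and check the ring heights.

```bash
python3 - <<'E'
from m import *
C,im=load('wrist','w11')
sub=im[185:285,225:260]; m=(sub.max(2)<45).astype(np.uint8)
cs,_=cv2.findContours(m,0,1); k=max(cs,key=cv2.contourArea); r=cv2.minAreaRect(k); print(r[0][0]+225,r[0][1]+185,r[1],r[2], cv2.boundingRect(k))
P=cv2.boxPoints(r)+[225,185]; X=onz(C,P,.121); print(X, X.mean(0))
E2=onz(C,[(512/768*366,384/576*290),(512/768*365,384/576*416)],.121); print('ends',E2)
# other bath edge: front lid edge in wrist, z~.115
F=onz(C,[(512/768*433,384/576*160),(512/768*424,384/576*470)],.115); print('front edge',F,np.arctan2(*(F[0]-F[1])[:2]))
S=onz(cam('side'),[(130+120/2.7-.5,90+387/2.7-.5)],.121)
# ring heights
D=cam('side'); T=cam('scene'); a=cv2.imread('pics/s11.png'); b=cv2.imread('pics/c11.png')
for nm,c,z,h in(('L',(.440,.2165),.068,.022),('s',(.5846,.2515),.056,.018)):
    for n,C2,i in(('side',D,a),('scene',T,b)):
        p=proj(C2,[[*c,z+h/2]])[0]; u,v=p.round().astype(int); w=12
        mm=(i[v-w:v+w,u-w:u+w].max(2)<75); ys,xs=np.nonzero(mm); print(nm,n,p,'seen bbox centre',(xs.min()+xs.max())/2+u-w,(ys.min()+ys.max())/2+v-w,np.ptp(xs)+1,np.ptp(ys)+1)
cv2.imwrite('pics/c11b.png',cv2.resize(b[130:280,200:320],None,fx=4,fy=4,interpolation=2))
E
```

```text
242.99999809265137 235.49999237060547 (11.999998092651367, 82.99998474121094) 0.0 (12, 9, 13, 84)
[[ 0.39807987 -0.34602421  0.121     ]
 [ 0.39987974 -0.24991745  0.121     ]
 [ 0.41191574 -0.24987234  0.121     ]
 [ 0.4113297  -0.34595353  0.121     ]] [ 0.40530126 -0.29794188  0.121     ]
ends [[ 0.40690912 -0.24919057  0.121     ]
 [ 0.40506851 -0.34641145  0.121     ]]
front edge [[ 0.44953596 -0.16539032  0.115     ]
 [ 0.45064323 -0.39982165  0.115     ]] -0.0047231771011045
L side [244.98515869 162.26672001] seen bbox centre 244.5 163.5 16 14
L scene [270.32853475 216.28481974] seen bbox centre 270.5 217.5 14 10
s side [277.80732226 172.05184303] seen bbox centre 277.5 173.0 12 11
s scene [236.89652505 217.8085    ] seen bbox centre 237.0 219.0 11 7
```

View pics/c11b.png

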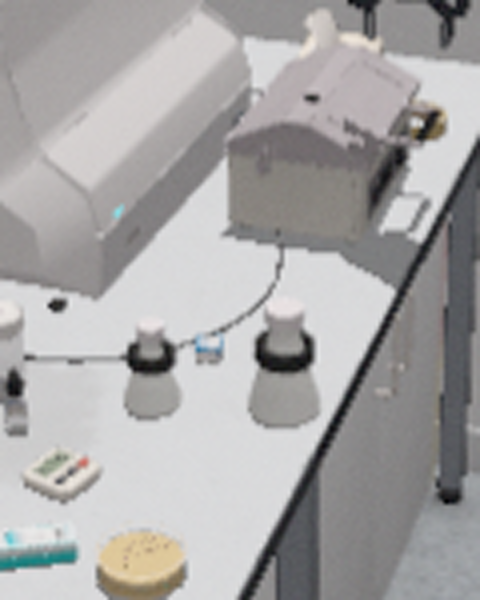

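Both rings match their expected seat heights, allowing for a common 1 px image bias that the rings on the bench also showed. The lid is shut with the bar's middle near (0.406,-0.298). I'll take a closer look from directly above it.

```bash
python3 - <<'E'
from m import *
q=down(-.008)
arm.move_gripper(.5)
arm.line_to([.4055,-.298,.255],velocity=.2,ori=q); arm.pause(.2); print(arm.read_time(),arm.read_tool_pos(),arm.read_joint_positions())
C,im=shot('wrist','w12'); cv2.imwrite('pics/w12b.png',cv2.resize(im,(768,576)))
for th in np.linspace(0,1.34,5):
    p=np.array([.4055+.234,-.298,.115])+[-.234*np.cos(th)+.006*np.sin(th),0,.234*np.sin(th)+.006*np.cos(th)+.054]
    j=arm.ik(p,q); print(p.round(3),None if j is None else np.round(j,2))
E
```

```text
24.6 [ 0.40641553 -0.29723766  0.25598193] [ 0.32923682  0.46902378  0.37591907  1.91210341 -0.23459205  0.80097925
  0.82634931]
[ 0.406 -0.298  0.175] [ 0.38  0.59  0.32  1.99 -0.31  0.61  0.89]
[ 0.42  -0.298  0.252] [ 0.32  0.49  0.37  1.89 -0.24  0.81  0.81]
[ 0.46  -0.298  0.319] [ 0.27  0.46  0.4   1.71 -0.21  1.01  0.74]
[ 0.519 -0.298  0.37 ] [ 0.23  0.5   0.41  1.49 -0.21  1.2   0.67]
[ 0.592 -0.298  0.398] [ 0.22  0.6   0.41  1.23 -0.23  1.35  0.61]
```

View pics/w12b.png

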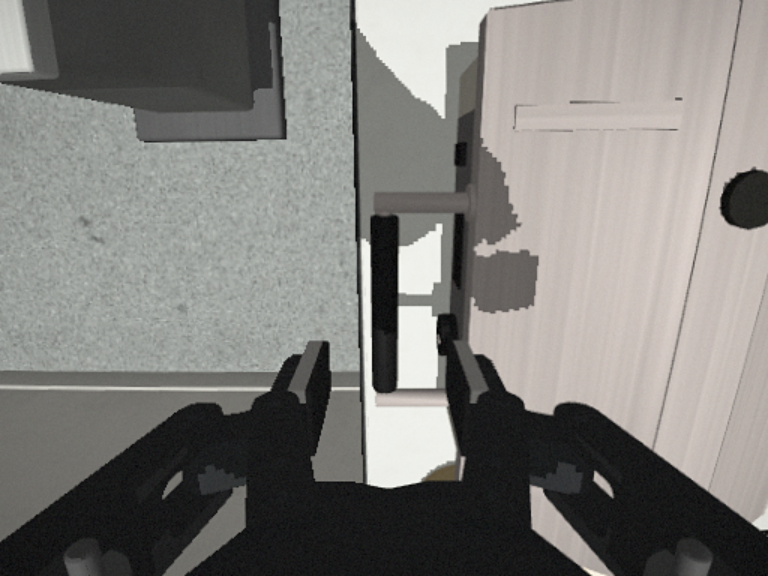

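The bar is nearly centred between the pads, about 1 mm towards the front, and aligned with the tool. I'll go down, pinch it, and check forces.

```bash
python3 - <<'E'
from m import *
C,im=load('wrist','w12'); X=onz(C,[(384/1.5,216/1.5),(385/1.5,392/1.5)],.121); print(X,X.mean(0))
x=.4051; y=float(np.clip(X[:,1].mean(),-.305,-.29))
arm.line_to([x,y,.20],velocity=.15); arm.line_to([x,y,.176],velocity=.06); b=np.array(arm.read_ft_force()); print(arm.read_tool_pos(),b)
arm.move_gripper(0.0,70); print(arm.read_time(),arm.read_opening(),arm.read_tool_pos(),np.array(arm.read_ft_force())-b)
C,im=shot('wrist','w13'); cv2.imwrite('pics/w13b.png',cv2.resize(im,(768,576)))
E
```

```text
[[ 0.40560165 -0.25019418  0.121     ]
 [ 0.40537957 -0.34669729  0.121     ]] [ 0.40549061 -0.29844573  0.121     ]
[ 0.40499491 -0.2984645   0.17573483] [-0.12537001 -0.85664979 -0.47549884]
26.1 0.13896399019281755 [ 0.40496883 -0.29859508  0.17640259] [-1.07781754  0.70505122  4.07795982]
```

View pics/w13b.png

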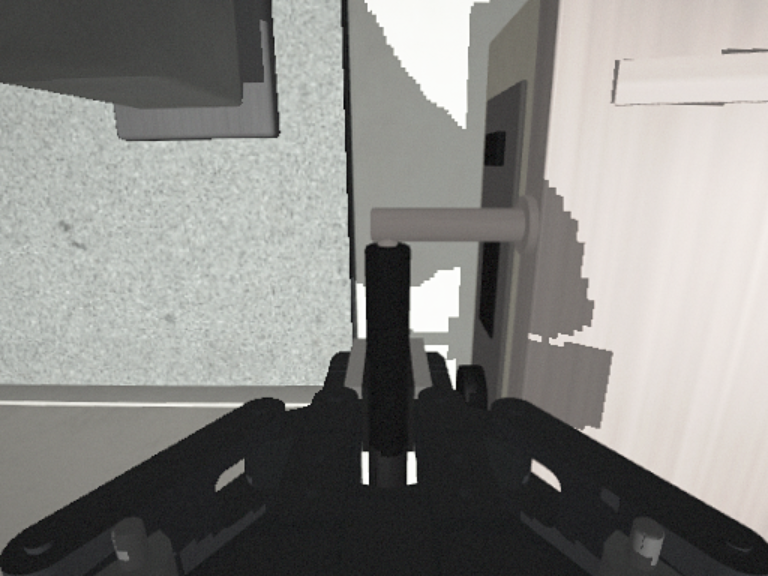

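The bar is firmly between the pads. Now I'll swing it along the arc in short chords with a force guard.

```bash
cat > arc.py <<'E'
from h import *
T0=np.array([.4050,-.2985,.1762]); ps=-.005
def tcp(th):
    r=-.234*np.cos(th)+.006*np.sin(th)+.234; z=.234*np.sin(th)+.006*np.cos(th)-.006
    return T0+[r*np.cos(ps),r*np.sin(ps),z]
def ang(p):
    d=np.array(p)-T0; return np.arctan2(d[2]+.006,.234-np.hypot(d[0],d[1])*np.sign(d[0]))-np.arctan2(.006,.234)
def go(ths,v=.1,fmax=25):
    for th in ths:
        arm.line_to(tcp(th),velocity=v); f=np.array(arm.read_ft_force()); p=arm.read_tool_pos()
        print(round(th,3),f.round(1),round(ang(p),3),round(arm.read_opening(),3))
        if np.linalg.norm(f)>fmax: print('FORCE'); return False
    return True
E
python3 - <<'E'
from arc import *
go(np.arange(.06,.49,.07)); print(arm.read_time())
C,im=shot('wrist','w14'); cv2.imwrite('pics/w14b.png',cv2.resize(im,(768,576)))
E
```

```text
0.06 [ 0.  -1.3 -3.4] 0.059 0.136
0.13 [ 0.9 -1.5 -3.2] 0.129 0.138
0.2 [ 0.2 -0.9 -3.2] 0.198 0.134
0.27 [-0.9 -2.  -2.8] 0.268 0.138
0.34 [-0.  -1.8 -3.8] 0.338 0.138
0.41 [-1.9 -1.4 -2.2] 0.408 0.135
0.48 [-1.1 -2.  -2.2] 0.478 0.137
28.3417
```

View pics/w14b.png

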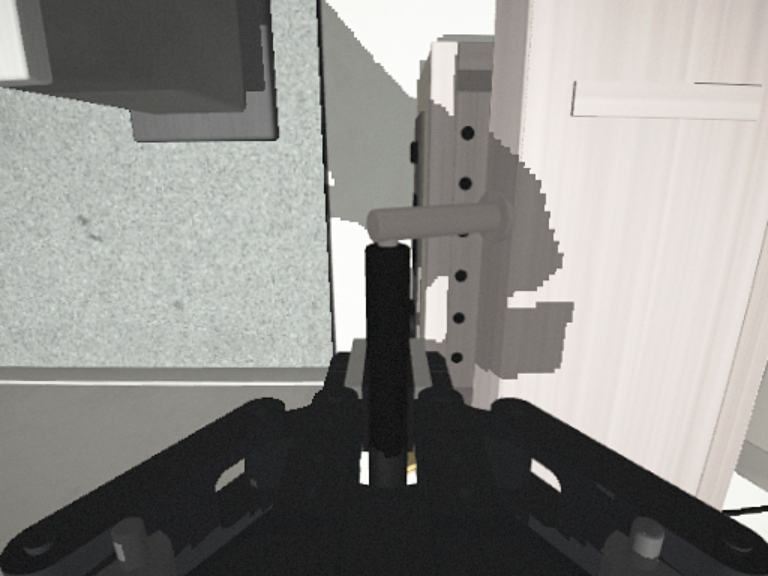

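The lid is coming up with the bar at about 3 N and no strain. I'll carry on, more slowly near the end.

```bash
python3 - <<'E'
from arc import *
ok=go(np.arange(.55,1.21,.066)) and go([1.25,1.29,1.32,1.339],v=.04)
arm.pause(1.0); print(arm.read_time(),ang(arm.read_tool_pos()),np.round(arm.read_ft_force(),2),arm.read_opening(),np.abs(arm.read_dq()).max())
C,im=shot('wrist','w15'); cv2.imwrite('pics/w15b.png',cv2.resize(im,(640,480)))
for n in('scene','side'):
    C,im=shot(n,n+'15'); c=im[100:280,190:330] if n=='scene' else im[110:310,130:310]
    cv2.imwrite(f'pics/{n}15b.png',cv2.resize(c,None,fx=3,fy=3,interpolation=2))
E
```

```text
0.55 [-1.6 -2.1 -1.2] 0.548 0.136
0.616 [-2.7 -2.1 -1. ] 0.614 0.136
0.682 [-3.6 -2.  -1.2] 0.681 0.137
0.748 [-2.8 -1.7  0.3] 0.747 0.141
0.814 [-3.5 -1.3  1.8] 0.814 0.137
0.88 [-3.5 -2.3  2.3] 0.881 0.138
0.946 [-3.6 -2.6  2.9] 0.948 0.139
1.012 [-3.2 -2.2  3.9] 1.015 0.136
1.078 [-2.6 -2.3  5. ] 1.082 0.139
1.144 [-2.5 -3.6  3.9] 1.148 0.136
1.25 [-1.8 -2.8  5.5] 1.254 0.135
1.29 [-0.4 -3.6  5.1] 1.296 0.139
1.32 [-1.3 -3.4  5.3] 1.327 0.139
1.339 [-1.  -4.1  5.6] 1.346 0.135
34.2167 1.3454948094260581 [-0.29 -4.59  5.4 ] 0.13688689847207985 0.002811378543848748
```

View pics/w15b.png

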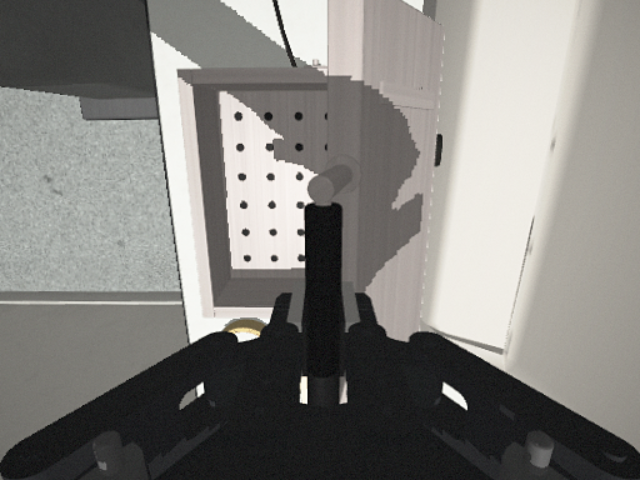

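View pics/scene15b.png

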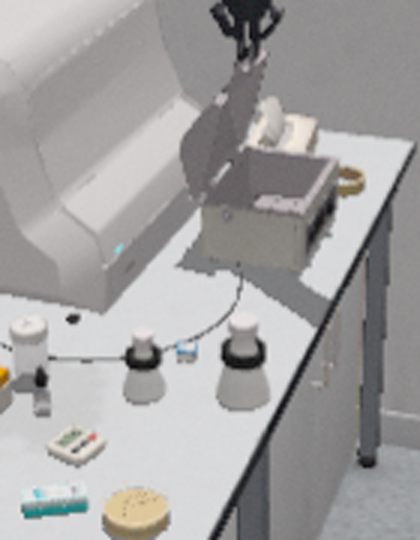

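View pics/side15b.png

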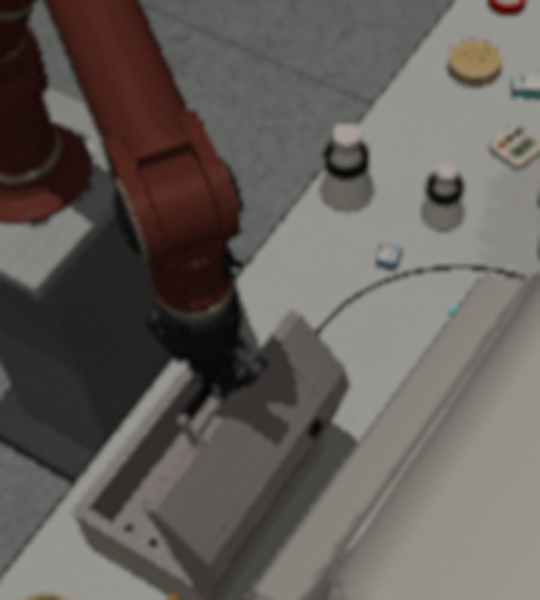

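The lid stands near 1.345 rad at rest, with the bar still gripped, horizontal force close to zero (as expected at balance), and both rings still seated. I'll hand in.

```bash
python3 - <<'E'
from station import arm,ticket
print(arm.read_time(),arm.read_opening()); print(ticket.finish_job())
E
```

```text
34.3667 0.13647399812452682
the job is handed in; nothing more can be done
None
```

I put the large ring on the large flask and the small ring on the small flask, then swung the bath lid up by its bar to balance. I handed the job in at 34.4 s, still gripping the bar.

**Last checks that passed:**
- **Rings and flasks:** in the scene and side pictures both rings look level on their flasks, both flasks are standing, and the nearby bystanders look undisturbed.
- **Lid:** the arm's position puts it at about 1.345 rad (target 1.339 ± 0.06). The joints were at rest, and the lid's push along its swing had dropped from about 3.5 N to about 0.3 N.
- **Grip:** the fingers were shut on the sleeve with 70 N commanded.

**Small disagreements:**
- **Ring height:** the rings appeared about 1 px lower than I predicted in both fixed cameras. I took this as camera bias, since the large ring's bench position in those views was also off by a few mm, the same way.
- **Force at the end:** about 5 N upward and 4.6 N sideways remained on the tool, which I put down to a small mismatch in the arc.

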